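# Turn the key rack to bring the orange key round

### The arm

A 6-joint arm with a two-finger parallel gripper is mounted at the origin on the work surface. World frame = base frame: x ahead of the robot, y to its left, z up, the work surface at z = 0. Lengths are in m, angles in rad, forces in N, time in s.
With the tool pointing down it reaches from about 0.35 to 0.775 m from the base axis. Payload 7.3 kg.
Tool frame: the origin (TCP) lies midway between the tips of the shut fingers; the grasp point (between the pads) lies 19 mm behind it (manip.grip_point_offset is the distance from the TCP to the grasp point, in m); z points along the fingers, y is the line along which they close (so a half turn about z gives the same grasp; the last joint's range is limited). The gripper opens to 92 mm and grips with 3 to 60 N. Pads are 19 mm wide; open, the fingers measure 130 mm over their backs; the gripper's body (75 mm by 190 mm) begins 47 mm behind the grasp point.
Start: joints at [1.184, 0.342, 1.524, -0, 1.275, -0.146], TCP at [0.125, 0.51, 0.227] pointing down, gripper open.
Joint ranges: [-2.53, 2.53], [-0.77, 2.02], [0.04, 2.7], [-1, 4.14], [0.28, 2.66], [-3.11, 3.11]. Speed limits (rad/s): [2.57, 2.57, 3.14, 3.14, 3.14, 3.14].

### API

Orientations are given as a unit quaternion [w, x, y, z].
In Python, from cell import manip gives the robot as it stands.
- The arm moves only by the shell command python3 -m crank 'ROWS'. ROWS is a JSON object of lists of equal length, an entry for each row: "hand": the opening, from 0 (shut) to 1 (fully open); "xyz": the shift along the tool's x, y, z in units of 0.5 m (1.0 is 0.5 m), a list of three; "twist": the turn, a rotation vector about the tool's x, y, z in units of 1.5 rad (1.0 is 1.5 rad), a list of three. A call has 1 to 8 rows; each row is the pose to reach, as a shift and turn from the pose commanded when the call began, along the tool's axes at that moment; what a row does not reach only later rows make up. A row lasts 1/8 s, in which the tool goes at most 62.5 mm and 10.7 degrees, less where a joint would pass 70% of its speed; a pose out of reach is approached as far as the arm can. A call with a number of a shift or a turn outside -1 to 1 is refused whole. A call with a gripper value outside its range is refused whole. The fingers move at their own pace and stop on an object; the grip force is fixed at half the most. Time passes only in rows, so rows that repeat a pose let the fingers close. It gives the time, the measured TCP pose, the force, the opening and the grip force at its end, in the units of the state.
- manip.get_state(): the state, without advancing time (a new reading comes with each control period).
- manip.get_image(name): name is "side" or "top" or "wrist"; returns a dict with "img" (384x512x3 uint8, red, green, blue), "intrinsics" (3x3 intrinsics, pixels), "pose" (4x4, takes a point from camera to world coordinates); the wrist camera has in their place "tool_from_camera" (4x4, takes a point from camera to tool coordinates, whose origin is the TCP and whose axes are the flange's). Camera axes: x right, y up, looking along -z (the intrinsics and any distortion apply to the point x, -y, -z); pixel columns grow to the right and rows downward; lengths in m; the calibration is good to about 2 mm. The wrist camera is an equidistant fisheye: a pixel r from the principal point sees the ray r / f radians off the axis. A picture is of the moment at which its call begins: read the wrist's pose just before it. There is no depth.
- manip.finish_job(): hands the job in; it is judged then, once.
The state is a dict: "t": time; "q": joint angles; "dq": joint speeds; "effort": joint torques, N m; "position": TCP position; "ee_rot": TCP orientation; "force": force on the tool from outside, world axes, zero at the start; "wrist_torque": the same for the moment, N m; "grip_width": finger opening in m; "grip_force": force on a finger pad.
Only numpy, scipy, OpenCV 4.12 (cv2) and the standard library are available. Lean on these libraries where they do the work, as an engineer would, in place of code of your own. Each camera call takes 0.05 s, during which the arm holds its last target. There are 200 camera calls.

### The job

With a fingertip, gently push on a spoke of the rotary key rack and turn it until the key with the orange head stands squarely over the blue pad, ready for whoever leaves next. Push only: do not pinch or spin the rack, do not touch or lift the keys, and leave the bowl, flashlight and sunglasses case where they are.

Things in the scene. Friction and masses are not known exactly. Their poses are not given: they have to be found in the camera images.
- rack_foot: fixed steel foot of the rotary key rack: disc 140 mm across and 12 mm high, with a flat tongue 36 mm wide and 8 mm high running along its own +x out to 150 mm from the centre, and an upright 22 mm post. Origin: centre of the disc on the ledge, on the vertical turning axis (z). It may face any way
- blue_pad (a point): point on the blue plastic pad on the foot's tongue, 105 mm from the turning axis, height 11 mm. The pad is 34 mm wide and reaches from 82 to 148 mm from the axis
- rack_head (a joint): angle (rad) of the turning steel head about the vertical axis, growing counter-clockwise seen from above; it turns freely more than a full turn either way. The orange key is over the blue pad at 0 and at 6.283. A friction bearing (about 0.06 N m) holds the head wherever it is left
- hub (a point): top centre of the head's hub, on the turning axis, 88 mm above the ledge; hub 42 mm across. Four spokes at right angles: bare flat bars 8 mm wide, 24 mm high (54 to 78 mm above the ledge) from 21 to 89 mm from the axis, each ending in a slotted key holder 24 mm wide, 89 to 118 mm from the axis. Under the spokes is free air down to the foot
- key_orange: key with a round orange plastic head (26 mm across, 12 mm thick, top 104 mm above the ledge), standing blade down in the holder at the end of a spoke. It fits snugly in its slot and turns with the head, but can be drawn upward. Origin: 105 mm from the turning axis, 78 mm above the ledge; its x axis points outward along the spoke
- key_white: key with a round white plastic head (26 mm across, 12 mm thick, top 104 mm above the ledge), standing blade down in the holder at the end of a spoke, a quarter turn counter-clockwise (from above) from the orange one. It fits snugly in its slot and turns with the head, but can be drawn upward. Origin: 105 mm from the turning axis, 78 mm above the ledge; its x axis points outward along the spoke
- key_green: key with a round green plastic head (26 mm across, 12 mm thick, top 104 mm above the ledge), standing blade down in the holder at the end of a spoke, straight across the hub from the orange one. It fits snugly in its slot and turns with the head, but can be drawn upward. Origin: 105 mm from the turning axis, 78 mm above the ledge; its x axis points outward along the spoke
- key_black: key with a round black plastic head (26 mm across, 12 mm thick, top 104 mm above the ledge), standing blade down in the holder at the end of a spoke, a quarter turn clockwise (from above) from the orange one. It fits snugly in its slot and turns with the head, but can be drawn upward. Origin: 105 mm from the turning axis, 78 mm above the ledge; its x axis points outward along the spoke
- bowl: loose pale blue ceramic bowl, 140 mm across, 55 mm high, a glass marble lying in it; origin at the centre of its underside
- flashlight: loose orange flashlight lying on the ledge, 162 mm long along its x, head 44 mm across; origin under its middle
- case: loose silver sunglasses case, 62 x 160 x 44 mm (x, y, z); origin at the centre of its underside

How it is judged:
At the end, for the whole second after the job is handed in: The orange key stands within 14 mm (horizontally) of the point on the blue pad, the rack is still, and bowl, flashlight and case are within 15 mm of where they began (horizontal distance between key_orange and blue_pad below 0.014 m and velocity of joint rack_head between -0.05 and 0.05 rad/s and distance of each of bowl, flashlight, case from where it was at the start of the episode below 0.015 m); the robot touches nothing.
It fails at once if a key is touched by the robot (over 1 N) (contact force between any of the fingers, the arm and key_orange above 1 N or contact force between any of the fingers, the arm and key_white above 1 N or contact force between any of the fingers, the arm and key_green above 1 N or contact force between any of the fingers, the arm and key_black above 1 N).
It fails at once if a key is lifted in its slot (by more than 5 mm) (height (world z) of any of key_orange, key_white, key_green, key_black above 0.083 m).
It fails at once if the rack is pinched or pushed hard (over 20 N) (contact force between the fingers and rack_head above 20 N).
It fails at once if the rack is spun (faster than 5 rad/s) (velocity of joint rack_head above 5 rad/s or velocity of joint rack_head below -5 rad/s).
It fails at once if the bowl, flashlight or case is shifted by more than 15 mm (distance of any of bowl, flashlight, case from where it was at the start of the episode above 0.015 m).
It also fails if it takes over 48 s, if anything falls off the work surface, if the arm or the gripper's body presses on something with over 40 N, if the wrist force passes 120 N, or if a joint passes its speed limit or range.

## Working session

There is one attempt and no reset: what is moved stays moved. The work goes in short steps, Python scripts to look and compute and a shell command to move; the robot and the scene stay as the last step left them, time stands still between calls to the robot, and variables do not carry over. Pictures are saved under pics/ and viewed, at most 10 in all, crops included, and the job is handed in when it is done.

```bash
mkdir -p pics; python3 - <<'E'
from cell import manip
import cv2,numpy as np
s=manip.get_state();print(s['t'],s['position'],s['ee_rot'])
for n in('top','side'):
    d=manip.get_image(n);cv2.imwrite(f'pics/{n}0.png',d['img'][:,:,::-1]);print(n,d['intrinsics'],np.round(d['pose'],4).tolist())
E
```

```text
0.0 [0.12499601 0.50945356 0.22604243] [-2.10418704e-04  1.20096699e-01  9.92761876e-01 -7.72326090e-04]
top [[350.9116136    0.         262.80250161]
 [  0.         350.9116136  193.2461925 ]
 [  0.           0.           1.        ]] [[0.0217, 0.9842, -0.1759, 0.4369], [-0.9997, 0.0226, 0.0033, 0.0162], [0.0073, 0.1758, 0.9844, 1.0496], [0.0, 0.0, 0.0, 1.0]]
side [[389.75151684   0.         262.33799001]
 [  0.         389.75151684 192.84432467]
 [  0.           0.           1.        ]] [[0.7262, 0.3934, -0.5638, -0.0637], [-0.6873, 0.4348, -0.5819, -0.6907], [0.0162, 0.8101, 0.5861, 0.7925], [0.0, 0.0, 0.0, 1.0]]
```

View pics/top0.png

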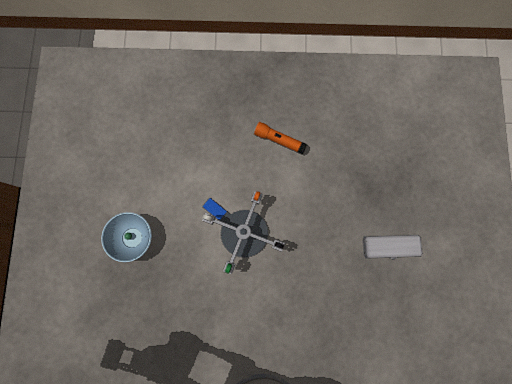

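View pics/side0.png

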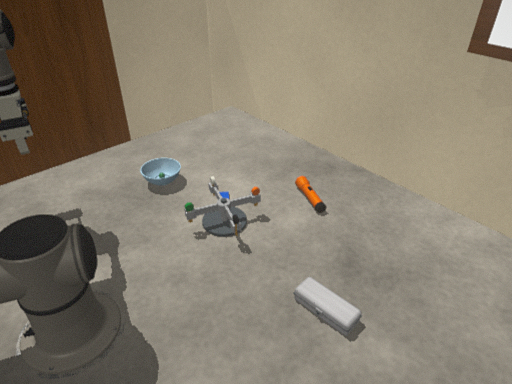

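The top view shows the hub at about (243,232), orange at (257,196), white (207,218), green (229,267), black (283,246) and the blue pad centred near (215,208). Next I'll turn these into world positions.

```bash
cat >h.py <<'E'
from cell import manip
import cv2,numpy as np
def ray(d,u,v,z):
    K=d['intrinsics'];P=d['pose']
    r=P[:3,:3]@np.array([(u-K[0,2])/K[0,0],-(v-K[1,2])/K[1,1],-1]);o=P[:3,3]
    return (o+r*(z-o[2])/r[2])[:2]
def cen(img,lo,hi,box):
    hsv=cv2.cvtColor(img,cv2.COLOR_RGB2HSV);m=cv2.inRange(hsv,lo,hi)
    k=np.zeros_like(m);x0,y0,x1,y1=box;k[y0:y1,x0:x1]=1;m=m*k
    M=cv2.moments(m,True);return M['m10']/M['m00'],M['m01']/M['m00'],M['m00']
E
python3 - <<'E'
from h import *
d=manip.get_image('top');im=d['img']
b=(185,170,305,290)
o=cen(im,(3,150,80),(18,255,255),b);g=cen(im,(45,100,40),(85,255,255),b);bl=cen(im,(105,150,60),(125,255,255),b)
print(o,g,bl)
O=ray(d,*o[:2],.097);G=ray(d,*g[:2],.097);B=ray(d,*bl[:2],.014);H=ray(d,243,232,.088);C=(O+G)/2
print('O',O,'G',G,'|OG|',np.linalg.norm(O-G),'mid',C,'hub',H,'pad',B,np.linalg.norm(B-C))
a=lambda p:np.degrees(np.arctan2(*(p-C)[::-1]));print('ang O',a(O),'pad',a(B))
cv2.imwrite('pics/z0.png',cv2.resize(im[165:300,170:320,::-1],None,fx=5,fy=4.4,interpolation=cv2.INTER_CUBIC)[:, :])
s=manip.get_image('side')
for p,z in((O,.09),(C,.088)):
    pass
for n,u,v,z in(('O',256,191,.091),('G',189,207,.091)): print(n,ray(s,u,v,z))
E
```

```text
(256.57142857142856, 195.4857142857143, 35.0) (228.24324324324326, 267.97297297297297, 37.0) (214.3795918367347, 208.64489795918368, 245.0)
O [0.60052665 0.02997599] G [0.40360025 0.10030753] |OG| 0.2091088921149777 mid [0.50206345 0.06514176] hub [0.50015262 0.06461689] pad [0.57223651 0.15552584] 0.11442700704316186
ang O -19.653999769264658 pad 52.174685436153524
O [0.60331419 0.02592862]
G [0.40455897 0.09792112]
```

View pics/z0.png

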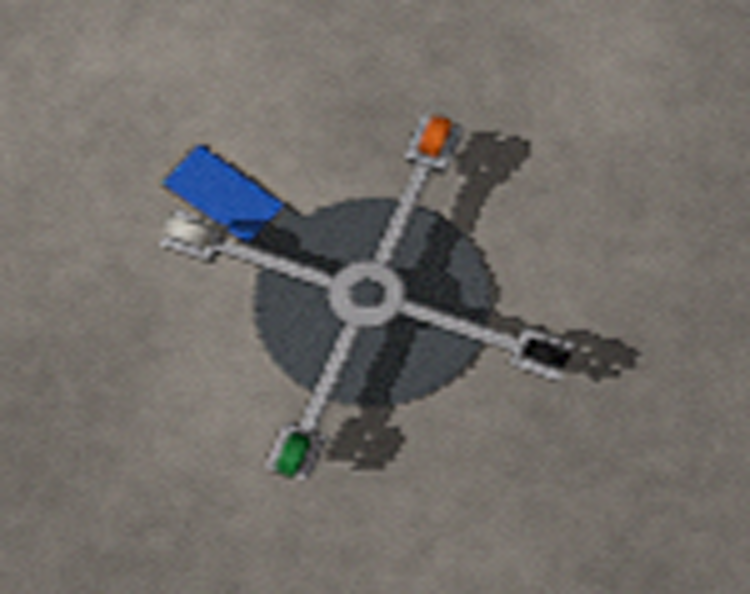

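The crop shows the hub at crop (367,293), the pad centred at (224,193) and a clear sector between the white and green spokes. The axis is at about (0.5025, 0.0645). Orange is at -20° and the pad at +52°, so the head must turn about 72° counter-clockwise. I'll push the green spoke from its white side with the fingers shut, at 58 mm radius.

```bash
cat >>h.py <<'E'
from scipy.spatial.transform import Rotation as Ro
C=np.array([.5025,.0645])
def tool(yaw): # yaw deg of tool y, pointing down
    a=np.radians(yaw);y=np.array([np.cos(a),np.sin(a),0]);z=np.array([0,0,-1.])
    return Ro.from_matrix(np.c_[np.cross(y,z),y,z])
def spoke(th,s,z,r=.058): # th: spoke angle deg; s: finger centre behind spoke line
    a=np.radians(th);er=np.array([np.cos(a),np.sin(a)]);et=np.array([-er[1],er[0]])
    return np.r_[C+r*er-s*et,z],tool(th-90)
def rows(ws):
    s=manip.get_state();w,x,y,z=s['ee_rot'];R=Ro.from_quat([x,y,z,w]);p=s['position']
    print('at',np.round(p,4),'F',np.round(s['force'],1),'t',s['t'])
    for P,T in ws: print(np.round(R.inv().apply(P-p)/.5,3).tolist(),np.round((R.inv()*T).as_rotvec()/1.5,3).tolist())
E
python3 -c "
from h import *
rows([spoke(160.3,.05,.226),spoke(160.3,.05,.062)])"
```

```text
at [0.1251 0.5096 0.2263] F [-0.1  0.8 -0.2] t 0.2
[-0.84, -0.573, 0.001] [-0.001, -0.0, 0.069]
[-0.84, -0.573, 0.329] [-0.001, -0.0, 0.069]
```

```bash
python3 -m crank '{"hand":[0,0,0,0,0,0,0,0],"xyz":[[-0.08,-0.055,0],[-0.18,-0.12,0],[-0.28,-0.19,0],[-0.38,-0.26,0],[-0.48,-0.33,0],[-0.58,-0.4,0],[-0.66,-0.45,0],[-0.72,-0.49,0]],"twist":[[0,0,0.03],[0,0,0.069],[0,0,0.069],[0,0,0.069],[0,0,0.069],[0,0,0.069],[0,0,0.069],[0,0,0.069]]}'
python3 -c "
from h import *
rows([spoke(160.3,.05,.226),spoke(160.3,.05,.062)])"
```

```text
t: 1.2
position: [0.4176, 0.1844, 0.2267]
ee_rot: [0.0, 0.172, 0.985, 0.0]
force: [0.8, 0.2, -1.0]
grip_width: 0.0162
grip_force: 0.0
at [0.4176 0.1844 0.2267] F [ 0.8  0.2 -1. ] t 1.2
[-0.125, -0.068, 0.001] [0.0, 0.0, -0.001]
[-0.125, -0.068, 0.329] [0.0, 0.0, -0.001]
```

```bash
python3 -m crank '{"hand":[0,0,0,0,0,0],"xyz":[[-0.06,-0.03,0],[-0.11,-0.06,0],[-0.125,-0.068,0],[-0.125,-0.068,0],[-0.125,-0.068,0],[-0.125,-0.068,0]],"twist":[[0,0,0],[0,0,0],[0,0,0],[0,0,0],[0,0,0],[0,0,0]]}'
python3 - <<'E'
from h import *
rows([spoke(160.3,.05,.226),spoke(160.3,.05,.062)])
d=manip.get_image('top');cv2.imwrite('pics/top1.png',cv2.resize(d['img'][130:300,140:340,::-1],None,fx=3,fy=3))
d=manip.get_image('side');cv2.imwrite('pics/side1.png',cv2.resize(d['img'][80:280,110:330,::-1],None,fx=3,fy=3))
E
```

```text
t: 1.95
position: [0.4632, 0.1337, 0.2268]
ee_rot: [0.0, 0.171, 0.985, 0.0]
force: [-0.5, -0.4, 0.5]
grip_width: 0.0005
grip_force: 0.0
at [0.4632 0.1337 0.2268] F [-0.5 -0.4  0.5] t 1.95
[-0.005, -0.004, 0.002] [0.0, -0.0, 0.001]
[-0.005, -0.004, 0.33] [0.0, -0.0, 0.001]
```

View pics/side1.png

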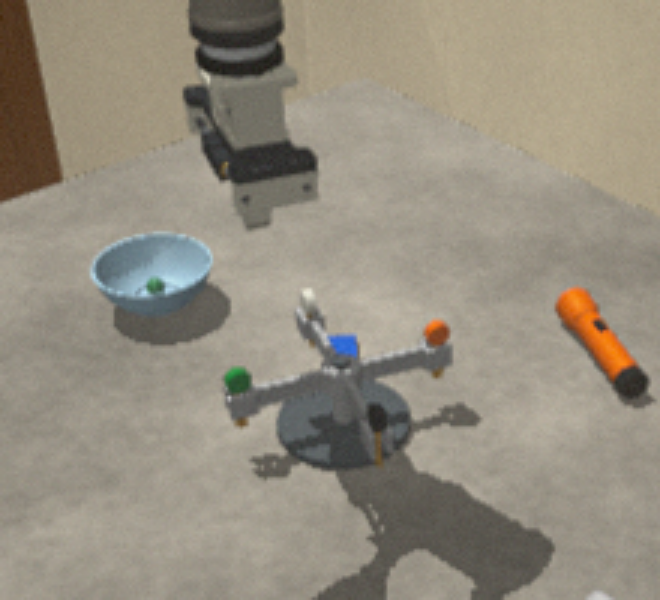

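The side view shows the shut fingers above the gap between white and green, as planned. Before descending, I'll project the finger length into this view to check how far the wide part stays above the key tops.

```bash
python3 - <<'E'
from h import *
d=manip.get_image('side');s=manip.get_state();p=s['position'];P=np.linalg.inv(d['pose']);K=d['intrinsics']
im=cv2.resize(d['img'][80:200,150:270,::-1],None,fx=5,fy=5,interpolation=cv2.INTER_CUBIC)
for h in (0,.02,.04,.066,.08):
    c=P@np.r_[p+[0,0,h],1];u=K[0,2]+K[0,0]*c[0]/-c[2];v=K[1,2]-K[1,1]*c[1]/-c[2]
    q=(int((u-150)*5),int((v-80)*5));cv2.circle(im,q,3,(0,0,255),-1);print(h,q)
cv2.imwrite('pics/f.png',im)
E
```

```text
0 (222, 375)
0.02 (219, 344)
0.04 (216, 313)
0.066 (212, 271)
0.08 (210, 247)
```

View pics/f.png

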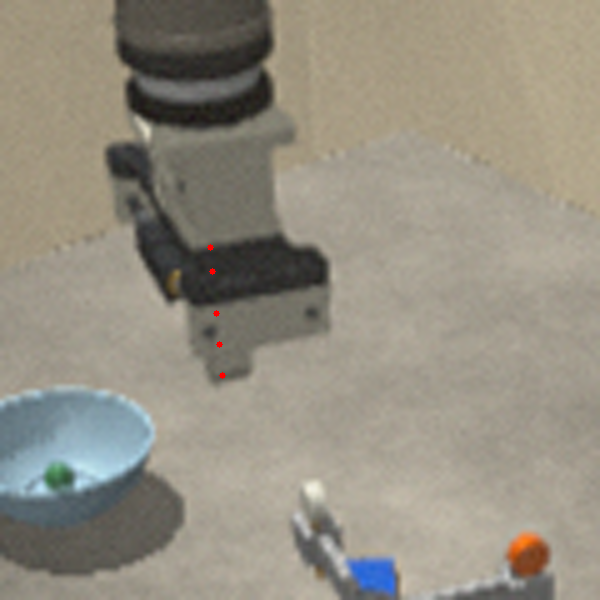

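The block's bottom edge at about (260,345) is the near end of the gripper body, 95 mm closer to the camera. That fits a height of 66 mm above the tip, so there is clearance over the keys with the tip at z = 0.066. I'll descend.

```bash
python3 -m crank '{"hand":[0,0,0,0,0,0,0,0],"xyz":[[-0.005,-0.004,0.05],[-0.005,-0.004,0.11],[-0.005,-0.004,0.17],[-0.005,-0.004,0.22],[-0.005,-0.004,0.26],[-0.005,-0.004,0.3],[-0.005,-0.004,0.322],[-0.005,-0.004,0.322]],"twist":[[0,0,0],[0,0,0],[0,0,0],[0,0,0],[0,0,0],[0,0,0],[0,0,0],[0,0,0]]}'
python3 -c "
from h import *
rows([spoke(160.3,s,.066) for s in (.05,.035,.023)]+[spoke(160.3+a,.023,.066) for a in (9,18,27,36)])"
```

```text
t: 3.1
position: [0.4651, 0.1303, 0.0653]
ee_rot: [-0.001, 0.171, 0.985, -0.0]
force: [0.2, -0.3, 0.4]
grip_width: 0.0002
grip_force: 0.0
at [0.4651 0.1303 0.0653] F [ 0.2 -0.3  0.4] t 3.1
[0.001, 0.001, -0.001] [-0.0, -0.001, -0.0]
[0.001, -0.029, -0.001] [-0.0, -0.001, -0.0]
[0.001, -0.053, -0.001] [-0.0, -0.001, -0.0]
[0.007, -0.071, -0.001] [-0.0, -0.001, -0.105]
[0.01, -0.091, -0.001] [-0.0, -0.001, -0.21]
[0.009, -0.11, -0.001] [-0.0, -0.001, -0.314]
[0.006, -0.13, -0.001] [-0.0, -0.001, -0.419]
```

```bash
python3 -m crank '{"hand":[0,0,0,0,0,0,0,0],"xyz":[[0.001,-0.015,0],[0.001,-0.029,0],[0.001,-0.041,0],[0.001,-0.053,0],[0.004,-0.062,0],[0.007,-0.071,0],[0.009,-0.081,0],[0.01,-0.091,0]],"twist":[[0,0,0],[0,0,0],[0,0,0],[0,0,0],[0,0,-0.05],[0,0,-0.105],[0,0,-0.157],[0,0,-0.21]]}'
python3 - <<'E'
from h import *
rows([spoke(160.3+a,.023,.066) for a in (18,27,36,45,54)])
d=manip.get_image('top');cv2.imwrite('pics/t2.png',cv2.resize(d['img'][130:300,140:340,::-1],None,fx=3.5,fy=3.5))
E
```

```text
t: 4.1
position: [0.4458, 0.0889, 0.066]
ee_rot: [0.001, 0.013, 1.0, 0.0]
force: [1.5, 1.1, 0.7]
grip_width: 0.0006
grip_force: 0.6
at [0.4458 0.0889 0.066 ] F [1.5 1.1 0.7] t 4.1
[0.001, 0.001, 0.0] [0.0, 0.001, 0.002]
[0.007, -0.018, 0.0] [0.0, 0.001, -0.103]
[0.01, -0.037, 0.0] [0.0, 0.001, -0.208]
[0.01, -0.057, 0.0] [0.0, 0.001, -0.312]
[0.006, -0.076, 0.0] [-0.0, 0.001, -0.417]
```

View pics/t2.png

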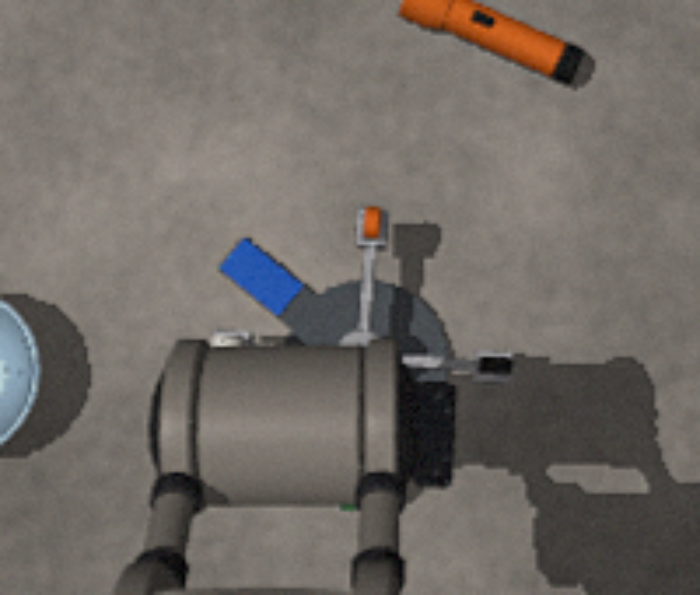

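The rack is turning: orange is now at crop (372,222). The whole pad is visible, centred near (262,277), so I'll measure both angles again.

```bash
cat >m.py <<'E'
from h import *
d=manip.get_image('top');im=d['img'];b=(185,170,305,290)
o=cen(im,(3,150,80),(18,255,255),b);bl=cen(im,(105,150,60),(125,255,255),b)
O=ray(d,*o[:2],.097);B=ray(d,*bl[:2],.011)
a=lambda p:np.degrees(np.arctan2(*(p-C)[::-1]));print('O',O,a(O),np.linalg.norm(O-C),o[2],'pad',B,a(B),np.linalg.norm(B-C),bl[2])
t=C+(B-C)/np.linalg.norm(B-C)*.105;print('O-target',np.linalg.norm(O-t))
E
python3 m.py
```

```text
O [0.60677777 0.06066159] -2.1080775197921064 0.10434838891027787 36.0 pad [0.57237036 0.15591186] 52.607630758423866 0.1150564875047177 249.0
O-target 0.09620708050296854
```

```bash
python3 -m crank '{"hand":[0,0,0,0,0,0,0,0],"xyz":[[0.004,-0.008,0],[0.007,-0.018,0],[0.009,-0.027,0],[0.01,-0.037,0],[0.01,-0.047,0],[0.01,-0.057,0],[0.008,-0.066,0],[0.006,-0.076,0]],"twist":[[0,0,-0.05],[0,0,-0.103],[0,0,-0.155],[0,0,-0.208],[0,0,-0.26],[0,0,-0.312],[0,0,-0.365],[0,0,-0.417]]}'
python3 m.py; python3 -c "
from h import *
rows([spoke(160.3+a,.023,.066) for a in (54,58.5,63,67.5,70,72.8)])"
```

```text
t: 5.2
position: [0.4413, 0.0512, 0.0659]
ee_rot: [0.0, -0.294, 0.956, 0.0]
force: [-0.0, 1.7, 0.6]
grip_width: 0.0004
grip_force: 0.9
O [0.59068165 0.11957432] 31.987059712558366 0.1039672280569606 36.0 pad [0.5724466  0.15589877] 52.57351637811994 0.11509240569828003 248.0
O-target 0.037353327718341024
at [0.4415 0.0507 0.0659] F [ 0.2  0.  -0.7] t 5.25
[-0.0, 0.0, -0.0] [-0.0, 0.0, 0.001]
[0.003, -0.009, -0.0] [-0.0, 0.0, -0.052]
[0.006, -0.019, -0.0] [-0.0, 0.0, -0.104]
[0.007, -0.028, -0.0] [-0.0, 0.0, -0.156]
[0.008, -0.034, -0.0] [-0.0, 0.0, -0.185]
[0.008, -0.04, -0.0] [-0.0, 0.0, -0.218]
```

```bash
python3 -m crank '{"hand":[0,0,0,0,0,0,0],"xyz":[[0.003,-0.009,0],[0.006,-0.019,0],[0.007,-0.028,0],[0.008,-0.034,0],[0.008,-0.038,0],[0.008,-0.04,0],[0.008,-0.04,0]],"twist":[[0,0,-0.052],[0,0,-0.104],[0,0,-0.156],[0,0,-0.185],[0,0,-0.205],[0,0,-0.218],[0,0,-0.218]]}'
python3 m.py; python3 -c "
from h import *
rows([spoke(160.3+a,.023,.066) for a in (72.8,73.8,74.8)]+[spoke(160.3+72.8,.05,.066),spoke(160.3+72.8,.05,.2)])"
```

```text
t: 6.12
position: [0.4491, 0.0324, 0.0657]
ee_rot: [-0.0, -0.445, 0.896, 0.0]
force: [-0.3, -0.6, 0.7]
grip_width: 0.0003
grip_force: 0.5
O [0.56973472 0.1457806 ] 50.40269536361658 0.10548480301745759 36.0 pad [0.57092361 0.16199606] 54.93847607785461 0.11911033611526192 120.0
O-target 0.008343341411645028
at [0.4491 0.0324 0.0657] F [-0.9 -0.4  1. ] t 6.175
[0.001, -0.001, -0.001] [0.0, -0.0, -0.003]
[0.001, -0.003, -0.001] [0.0, -0.0, -0.014]
[0.002, -0.005, -0.001] [0.0, -0.0, -0.026]
[0.001, 0.053, -0.001] [0.0, -0.0, -0.003]
[0.001, 0.053, -0.269] [0.0, -0.0, -0.003]
```

Orange is 2° short of the pad (50.4° against 52.6°). One small extra push, then back off and lift.

```bash
python3 -m crank '{"hand":[0,0,0,0],"xyz":[[0.001,-0.003,0],[0.002,-0.005,0],[0.002,-0.005,0],[0.002,-0.005,0]],"twist":[[0,0,-0.014],[0,0,-0.026],[0,0,-0.026],[0,0,-0.026]]}'
python3 m.py
```

```text
t: 6.68
position: [0.4507, 0.0301, 0.0657]
ee_rot: [0.0, -0.463, 0.887, -0.0]
force: [-0.5, -0.7, 0.6]
grip_width: 0.0004
grip_force: 0.4
O [0.56568519 0.14840471] 53.01809504377962 0.1050350819767424 36.0 pad [0.57381313 0.15918841] 53.01532467055724 0.11853884486351031 115.0
O-target 3.54475580276637e-05
```

```bash
python3 -m crank '{"hand":[0,0,0,0,0,0,0,0],"xyz":[[0,0.02,0],[0,0.045,0],[0,0.056,0],[0,0.056,0],[0,0.056,-0.06],[0,0.056,-0.14],[0,0.056,-0.22],[0,0.056,-0.28]],"twist":[[0,0,0],[0,0,0],[0,0,0],[0,0,0],[0,0,0],[0,0,0],[0,0,0],[0,0,0]]}'
python3 m.py
```

```text
t: 7.72
position: [0.4281, 0.046, 0.2076]
ee_rot: [0.001, -0.463, 0.887, -0.001]
force: [-0.7, -0.4, 0.2]
grip_width: 0.0003
grip_force: 0.0
O [0.56568519 0.14840471] 53.01809504377962 0.1050350819767424 36.0 pad [0.57446193 0.15940626] 52.82905966861708 0.1191038091958515 116.0
O-target 0.0003482546538764999
```

```bash
python3 - <<'E'
from h import *
d=manip.get_image('side');cv2.imwrite('pics/s9.png',cv2.resize(d['img'][80:280,110:340,::-1],None,fx=3,fy=3))
E
```

```text
(no output)
```

View pics/s9.png

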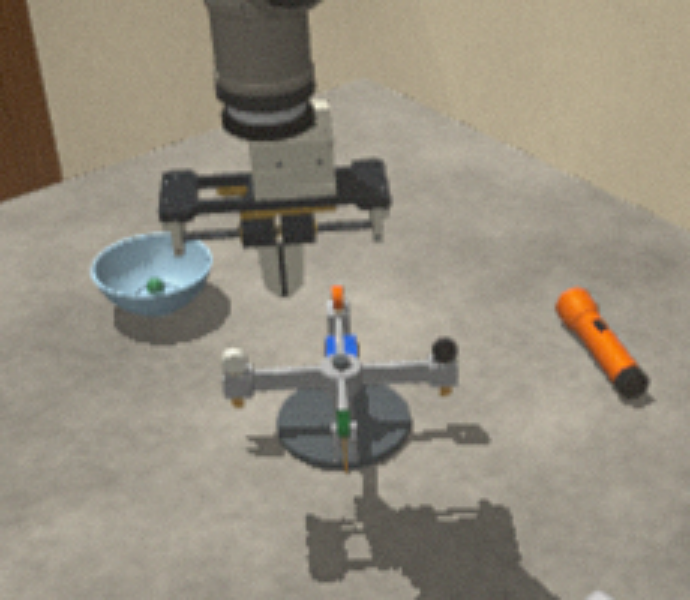

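The orange key at (338,297) stands over the pad at (341,345), and the fingers are clear of the rack. Bowl and flashlight are in the same place as before.

```bash
python3 -c "
from cell import manip
print(manip.finish_job())"
```

```text
the job is handed in; nothing more can be done
None
```

I turned the rack by pushing the green spoke; the last top-camera measurement put the orange key within about 1 mm of the blue pad point, and I handed the job in with the fingers clear (no verdict was returned).

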